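# Present a capacitor on the soldering carousel

## Robot

A 7-joint arm with a two-finger parallel gripper is mounted at the origin on the work surface; the furniture and walls round the work are solid. World frame = base frame: x ahead of the robot, y to its left, z up, the work surface at z = 0. Lengths are in m, angles in rad, forces in N, time in s.
With the tool pointing down it reaches from about 0.425 to 0.875 m from the base axis. Payload 4.7 kg.
Tool frame: the origin (TCP) lies midway between the tips of the shut fingers; the grasp point (between the pads) lies 19 mm behind it; z points along the fingers, y is the line along which they close (so a half turn about z gives the same grasp; the last joint's range is limited). The gripper opens to 87 mm and grips with 3 to 60 N. Pads are 19 mm wide; open, the fingers measure 117 mm over their backs; the gripper's body (75 mm by 190 mm) begins 51 mm behind the grasp point.
Start: joints at [-1.093, 0.321, -0.07, 1.45, 0.023, 1.371, -0.057], TCP at [0.291, 0.581, 0.223] pointing down, gripper open.
Joint ranges: [-2.86, 2.86], [-0.3, 2.09], [-1.38, 1.24], [0.06, 2.45], [-1.56, 4.7], [0.09, 2.05], [-2.69, 2.69]. Speed limits (rad/s): [2.57, 2.57, 3.14, 3.14, 3.14, 3.14, 3.14].

## Interface

Orientations are given as a rotation vector (axis times angle).
In Python, from bench import ctrl gives the robot as it stands. The module is installed in compiled form; this text tells all that it offers.
- The arm moves only by the shell command python3 -m handwheel 'ROWS' [FORCE]. ROWS is JSON, a list of rows, each a list of 7 numbers: the finger opening in m, from 0 to 0.087, then the shift along the tool's x, y, z in m, then the turn, a rotation vector about the tool's x, y, z in degrees. A call has 1 to 12 rows; each row shifts and turns the commanded pose from where the row before left it, along the tool's axes as they then stand; what a row does not reach is not made up. A row lasts 1/8 s, in which the tool goes at most 62.5 mm and 10.7 degrees, less where a joint would pass 70% of its speed; a pose out of reach is approached as far as the arm can. A call is refused whole if a number of a shift passes 0.0625 or a number of a turn 10.7, either way. A call with a gripper value outside its range is refused whole. The fingers move at their own pace and stop on an object; FORCE is the grip in N (left out, the last holds). Time passes only in rows, so rows that do not move let the fingers close. It gives the time, the measured TCP pose, the force, the opening and the grip force at its end, in the units of the state.
- ctrl.get_state(): the state, without advancing time (a new reading comes with each control period).
- ctrl.get_image(name): name is "scene" or "top" or "wrist"; returns (picture, depth): 480x640x3 uint8, blue, green, red; 480x640 float32, m along the optical axis (not along the pixel's ray), 0 where there is no reading.
- ctrl.camera_info(name): a dict with "intrinsics" (3x3 intrinsics, pixels), "R" (3x3) and "t" (3): a world point X has camera coordinates R X + t. Camera axes: x right, y down, z forward; pixel columns grow to the right and rows downward; lengths in m; the calibration is good to about 2 mm. A picture is of the moment at which its call begins: read the wrist's pose just before it. camera_info takes no time and is no camera call; for the wrist camera it gives the pose at the moment of the call.
- ctrl.close_job(): hands the job in; it is judged then, once.
The state is a dict: "time": time; "joint_positions": joint angles; "qd": joint speeds; "joint_torque": joint torques, N m; "position": TCP position; "tool_rot": TCP orientation; "ft_force": force on the tool from outside, world axes, zero at the start; "torque": the same for the moment, N m; "grip_width": opening from 0.0 (shut) to 1.0 (fully open); "grip_force": force on a finger pad.
Only numpy, scipy, OpenCV 4.12 (cv2) and the standard library are available. Lean on these libraries where they do the work, as an engineer would, in place of code of your own. Each camera call takes 0.05 s, during which the arm holds its last target. There are 200 camera calls.

## Task

Lay the big blue capacitor that stands on the table on its side in the orange cradle of the carousel, brass terminals outward, and let go of it. Turn the carousel until the cradle faces the front, its red index line at the red pointer, and finish while still holding the turntable still with the gripper, so that I can solder at the terminals. Do not knock the capacitor over on the table and do not shove the other things about.

Things in the scene. Friction and masses are not known exactly. Their poses are not given: they have to be found in the camera images.
- capacitor: Loose screw-terminal capacitor, about 120 g: a rigid blue cylinder 40 mm in diameter and 65 mm long with a white stripe down its side, a black top and two short brass terminals that stand up to 74 mm from its foot. Stands upright on its flat foot at the start. Origin: centre of the foot; z axis: along the cylinder from the foot to the terminals.
- cap_mid (a point): Middle of the capacitor's cylinder, 32.5 mm from its foot on its axis.
- cap_terminals (a point): Point on the capacitor's axis between the tops of the brass terminals, 70.5 mm from the foot.
- turntable: Carousel disc, 250 mm across, with cradle, knob and 3 fixed jars (blue, white, green lids; tops 52 mm above the disc, 82 mm from the axis). Turns freely without limit about its upright axis, light friction (0.05 N m), stays where left. Origin: on the axis at the disc's top, 33 mm above the table; z up; -x runs out along the cradle to the red index line on the rim, +x to the white jar.
- carousel_base: Fixed dark foot of the carousel, 200 mm across, with a short tongue at its front that carries the red pointer just outside the disc's rim. Origin: on the turning axis at table height; z up; its -x axis runs out to the pointer (a small red cone, its tip 131 mm from the axis, 28 mm above the table). The cradle faces the front when the turntable's axes line up with these.
- knob (a point): Round black knob on the central column, 36 mm in diameter, 74 to 113 mm above the disc; this point is on its axis, 93 mm above the disc (126 mm above the table). Gripped from above it turns the whole disc.
- cradle (a point): Where cap_mid comes to rest in the orange V cradle: 70 mm from the turntable's axis, 67 mm above the table. V block along the radius, 58 mm long, 31 mm wide (fingers pass beside a 40 mm part, down to 3 mm above the disc), flanks 40 degrees, their top edges 14 mm below the resting axis. Inner stop plate, 32 mm high, 32.5 mm inward of here. -x is radially outward.
- flux_bottle: Small white needle bottle with a red cap, 29 mm in diameter, 95 mm high, standing; a bystander. Origin: centre of its foot.
- multimeter: Yellow and black multimeter, 148 x 80 x 44 mm, lying; a bystander. Origin: centre of its underside.
- solder_spool: Blue spool of solder, 78 x 58 x 34 mm; a bystander. Origin: centre of its underside.
- tip_cleaner: Black cup with brass wool, 72 mm across, 36 mm high; a bystander. Origin: centre of its underside.

How it is judged:
By the outcome, as a careful person would: the job done as asked, in the order asked, and still so for the second after the job is handed in, while the arm keeps its last pose, push and grip.
It also fails if it takes over 64 s, if anything falls off the work surface, if the arm or the gripper's body presses on something with over 40 N, if the wrist force passes 120 N, or if a joint passes its speed limit or range.

## Working session

There is one attempt and no reset: what is moved stays moved. The work goes in short steps, Python scripts to look and compute and a shell command to move; the robot and the scene stay as the last step left them, time stands still between calls to the robot, and variables do not carry over. Pictures are saved under pics/ and viewed, at most 10 in all, crops included, and the job is handed in when it is done.

```bash
mkdir -p pics; python3 - <<'E'
from bench import ctrl
import cv2
s=ctrl.get_state();print(s)
for n in("scene","top"):
    im,d=ctrl.get_image(n);cv2.imwrite(f"pics/{n}0.png",im)
    import numpy as np;np.save(f"{n}0.npy",d)
    print(n,ctrl.camera_info(n))
E
```

```text
{'time': 0.0, 'joint_positions': array([-1.09289634,  0.32182277, -0.07010849,  1.45166646,  0.02263241,
        1.37080873, -0.05690728]), 'qd': array([-0.0010495 ,  0.00031564, -0.00010874,  0.00185012,  0.00019068,
       -0.00011433,  0.00052711]), 'joint_torque': array([ 6.24966788e-06, -4.91288173e+01, -4.03948138e-01, -3.12525594e+01,
       -6.40731817e-02,  4.38777928e-02,  1.84601813e-04]), 'position': array([0.29057136, 0.58081608, 0.22146615]), 'tool_rot': array([-7.21869472e-01, -3.05720272e+00,  2.96988958e-03]), 'ft_force': array([-0.44271513, -0.46518452,  0.82431531]), 'torque': array([-0.01541491,  0.00299701, -0.0219508 ]), 'grip_force': 0.0, 'grip_width': 1.0030095267291022}
scene {'intrinsics': array([[478.06995212,   0.        , 324.77285285],
       [  0.        , 478.06995212, 244.00038219],
       [  0.        ,   0.        ,   1.        ]]), 'R': array([[-0.64144756, -0.76690689,  0.01997117],
       [-0.3959257 ,  0.30863361, -0.86486308],
       [ 0.65710568, -0.56267141, -0.50161042]]), 't': array([0.20307117, 0.27694835, 0.86365598])}
top {'intrinsics': array([[466.2411101 ,   0.        , 311.19321994],
       [  0.        , 466.2411101 , 240.69612995],
       [  0.        ,   0.        ,   1.        ]]), 'R': array([[ 0.02243   , -0.99958262,  0.0182068 ],
       [-0.99757659, -0.02357731, -0.0654604 ],
       [ 0.06586235, -0.0166944 , -0.99768905]]), 't': array([-0.10674941,  0.40229662,  1.04924573])}
```

View pics/scene0.png

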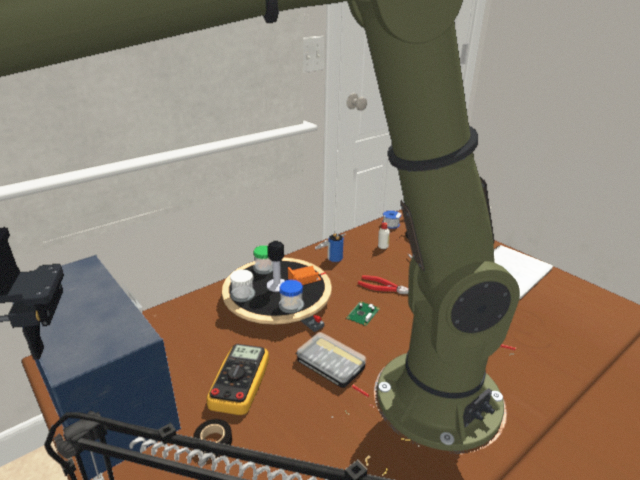

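View pics/top0.png

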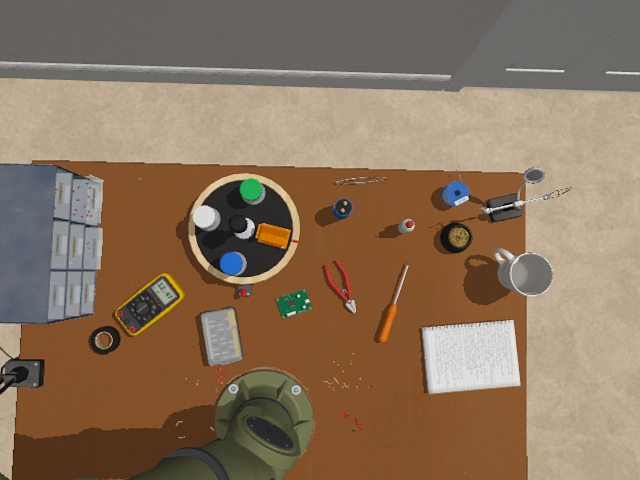

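The scene view shows the carousel at about (277,290), the capacitor at (336,248) and the flux bottle at (384,237). In the top view the capacitor is at (343,208), the carousel centre near (244,228), the cradle at (273,236) facing right with its index at (296,241), and the pointer at (243,292).

```bash
cat > h.py <<'E'
import numpy as np,cv2
from bench import ctrl
def ray(ci,uv,z):
    K,R,t=ci["intrinsics"],ci["R"],ci["t"]
    d=R.T@np.linalg.solve(K,[uv[0],uv[1],1.]); c=-R.T@t
    return c+d*(z-c[2])/d[2]
def cloud(ci,d):
    v,u=np.indices(d.shape); K=ci["intrinsics"]
    P=np.stack([(u-K[0,2])/K[0,0]*d,(v-K[1,2])/K[1,1]*d,d],-1)
    return (P-ci["t"])@ci["R"]
def mask(im,lo,hi,box):
    m=cv2.inRange(cv2.cvtColor(im,cv2.COLOR_BGR2HSV),lo,hi); o=np.zeros_like(m)
    x0,y0,x1,y1=box; o[y0:y1,x0:x1]=m[y0:y1,x0:x1]; return o
E
python3 - <<'E'
from h import *
ci=ctrl.camera_info("top");im=cv2.imread("pics/top0.png");d=np.load("top0.npy");P=cloud(ci,d)
# capacitor top: depth points at 55-80mm
box=np.zeros(d.shape,bool);box[190:230,325:365]=1
m=box&(P[...,2]>.05)&(d>0);p=P[m];print("cap n",m.sum(),p.min(0),p.max(0),np.median(p,0))
c,r=cv2.minEnclosingCircle(np.argwhere(m)[:,::-1].astype(np.float32));print("circ",c,r,ray(ci,c,.065))
# rim: tan ring around carousel
m=mask(im,(10,40,150),(30,160,255),(180,165,310,295));cs=cv2.findContours(m,0,1)[0];k=max(cs,key=cv2.contourArea)
e=cv2.fitEllipse(k);print("ell",e,"centre",ray(ci,e[0],.033), "diam m",e[1][0]/466.24*(1.04-.033-0.0))
# pts for knob
m=(P[...,2]>.13)&(P[...,2]<.16);m[:180]=0;m[280:]=0;m[:,:200]=0;m[:,300:]=0;c,r=cv2.minEnclosingCircle(np.argwhere(m)[:,::-1].astype(np.float32));print("knob",m.sum(),c,r,ray(ci,c,.146),P[m][:,2].mean())
for nm,lo,hi,b,z in(("orange",(5,180,120),(20,255,255),(250,215,300,255),.053),("index",(0,120,100),(4,255,255),(285,230,305,250),.033),("index2",(172,120,100),(180,255,255),(285,230,305,250),.033),("ptr",(0,120,90),(8,255,255),(225,280,262,305),.028),("white",(0,0,200),(180,40,255),(190,200,222,235),.085),("green",(50,150,60),(75,255,255),(235,175,270,205),.085),("blue",(100,150,100),(125,255,255),(215,250,250,280),.085),("flux",(0,120,60),(8,255,255),(395,215,420,235),.095)):
    k=mask(im,lo,hi,b);uv=np.argwhere(k)[:,::-1]
    if len(uv): print(nm,len(uv),uv.mean(0),ray(ci,uv.mean(0),z))
cv2.imwrite("pics/crop.png",cv2.resize(im[160:310,180:430],(800,480),interpolation=cv2.INTER_CUBIC))
E
```

```text
cap n 270 [ 0.4580451  -0.1848815   0.05018388] [ 0.49716008 -0.14539884  0.0777019 ] [ 0.47660753 -0.16454532  0.06493286]
circ (343.229736328125, 207.10134887695312) 9.295313835144043 [ 0.47647484 -0.16493313  0.065     ]
ell ((242.822509765625, 228.73924255371094), (105.38965606689453, 108.69483184814453), 52.126277923583984) centre [0.42659929 0.05646145 0.033     ] diam m 0.22762393543960793
knob 261 (237.6854248046875, 223.3675537109375) 9.414518356323242 [0.4271384  0.05226845 0.146     ] 0.14421429713828712
orange 628 [273.2977707  235.06050955] [ 0.41251568 -0.01332745  0.053     ]
index 9 [295.11111111 241.22222222] [ 0.40137353 -0.06116813  0.033     ]
ptr 40 [243.    292.175] [0.28518148 0.05217718 0.028     ]
white 369 [203.42818428 215.85365854] [0.4474941 0.1341034 0.085    ]
green 378 [250.2962963 189.0952381] [0.50747359 0.03645027 0.085     ]
blue 404 [230.43811881 262.90841584] [0.34886237 0.0734669  0.085     ]
flux 42 [409.38095238 223.78571429] [ 0.44015243 -0.30345064  0.095     ]
```

View pics/crop.png

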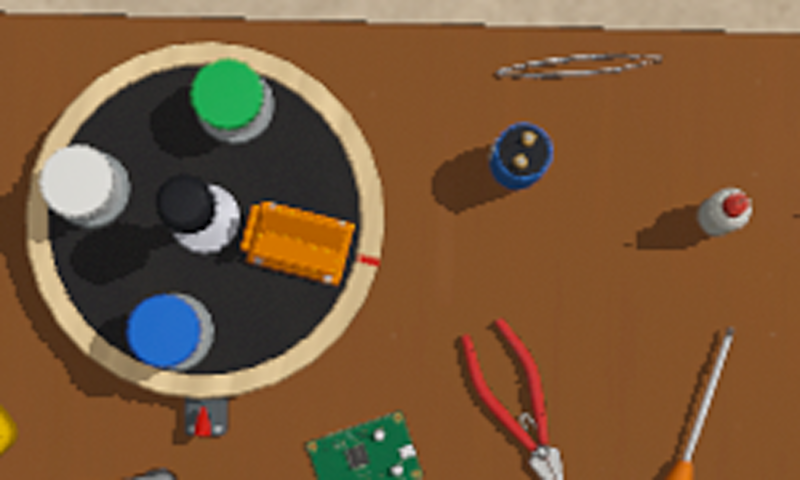

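The crop shows the capacitor standing clear. The cradle faces right, with the index line at (368,261) in the crop and the pointer cone at (204,425). Next I'll check obstacle heights near the arm's start and path, and work out the target moves.

```bash
cat >> h.py <<'E'
from scipy.spatial.transform import Rotation as Ro
C=np.array([.427,.0535]); u=np.array([-.227,-.974,0]); u/=np.linalg.norm(u)
def tool(tilt):  # tilt deg: tool z leans toward u (+) ; closing line horizontal, perpendicular to u
    R0=np.column_stack([-u,np.cross([0,0,-1],-u),[0,0,-1]])
    return R0@Ro.from_euler('y',-tilt,degrees=True).as_matrix()
def todo(p,R):
    s=ctrl.get_state();R1=Ro.from_rotvec(s["tool_rot"]).as_matrix()
    print("at",s["position"].round(4),"j",s["joint_positions"].round(2),"F",s["ft_force"].round(1),"w",round(s["grip_width"]*87,1),"t",round(s["time"],2))
    print("world d",(np.array(p)-s["position"]).round(4),"tool shift",(R1.T@(np.array(p)-s["position"])).round(4),"turn",np.degrees(Ro.from_matrix(R1.T@R).as_rotvec()).round(1))
E
python3 - <<'E'
from h import *
for n in("top","scene"):
    ci=ctrl.camera_info(n);P=cloud(ci,np.load(n+"0.npy"))
    for x0 in np.arange(.1,.75,.1):
        r=[]
        for y0 in np.arange(-.3,.8,.1):
            m=(P[...,0]>x0-.05)&(P[...,0]<x0+.05)&(P[...,1]>y0-.05)&(P[...,1]<y0+.05)&(P[...,2]>-.05)
            r.append(round(float(P[m][:,2].max()),2) if m.any() else -1)
        print(n,round(x0,1),r)
cap=np.array([.4765,-.165,.036]);R=tool(45);todo(cap+R[:,2]*.019,R);print(R.round(2))
E
```

```text
top 0.1 [0.01, 0.01, 0.04, 0.54, 0.63, 0.65, 0.02, 0.02, 0.11, 0.07, -1]
top 0.2 [0.03, 0.02, 0.01, 0.01, 0.04, 0.66, 0.05, 0.2, 0.2, 0.0, -1]
top 0.3 [0.02, 0.02, 1.08, 0.09, 0.09, 0.04, 0.05, 0.2, 0.2, -1, -1]
top 0.4 [0.09, 0.01, 0.04, 0.15, 0.15, 0.09, 0.01, 0.2, 0.2, -1, -1]
top 0.5 [0.08, 0.08, 0.07, 0.09, 0.09, 0.09, 0.1, 0.2, 0.2, -1, -1]
top 0.6 [0.01, 0.01, 0.01, 0.04, 0.04, 0.01, 0.01, 0.01, 0.01, 0.0, -1]
top 0.7 [-1, -1, -1, -1, -1, -1, -1, -1, -1, -1, -1]
scene 0.1 [0.0, -1, 0.0, 0.27, 0.64, 0.64, 0.64, 0.64, -1, -1, -1]
scene 0.2 [-1, 0.01, 0.01, 0.01, 0.03, 0.62, 0.63, 0.64, 0.64, 0.34, -1]
scene 0.3 [0.01, 0.01, 0.01, 0.04, 0.09, 0.04, 0.05, 0.2, 0.39, 0.33, -1]
scene 0.4 [0.1, 0.01, 0.04, 0.15, 0.15, 0.09, 0.0, 0.2, 0.2, 0.0, -1]
scene 0.5 [0.04, 0.07, 0.07, 0.09, 0.09, 0.09, 0.09, 0.2, 0.2, 0.0, -1]
scene 0.6 [0.0, 0.01, 0.0, -1, 0.03, 0.0, 0.0, -1, 0.0, 0.0, -1]
scene 0.7 [-1, -1, -1, -1, -1, -1, -1, -1, -1, -1, -1]
at [0.2906 0.5809 0.2215] j [-1.09  0.32 -0.07  1.45  0.02  1.37 -0.06] F [-0.6 -0.3 -0.2] w 87.3 t 0.1
world d [ 0.1828 -0.7589 -0.199 ] tool shift [-0.503  -0.5966  0.2001] turn [ 29.9 -37.9  72.4]
[[ 0.16  0.97 -0.16]
 [ 0.69 -0.23 -0.69]
 [-0.71  0.   -0.71]]
```

```bash
python3 -m handwheel '[[0.087,0,0,-0.04,0,0,0],[0.087,0,0,-0.03,0,0,0],[0.087,-0.06,-0.01,0,0,0,5.1],[0.087,-0.06,-0.01,0,0,0,5.1],[0.087,-0.06,-0.01,0,0,0,5.1],[0.087,-0.06,-0.01,0,0,0,5.1],[0.087,-0.058,-0.01,0,0,0,5.1],[0.087,-0.058,-0.01,0,0,0,5.1],[0.087,-0.057,-0.01,0,0,0,5.1],[0.087,-0.056,-0.01,0,0,0,5.1]]'
python3 -m handwheel '[[0.087,-0.054,-0.01,0,0,0,5.1],[0.087,-0.054,-0.01,0,0,0,5.1],[0.087,-0.052,-0.01,0,0,0,5.1],[0.087,-0.05,-0.01,0,0,0,5.1],[0.087,-0.05,-0.01,0,0,0,5.1],[0.087,-0.048,-0.01,0,0,0,5.1],[0.087,-0.048,-0.01,0,0,0,5.1],[0.087,0,0,0,0,0,0]]'
python3 - <<'E'
from h import *
cap=np.array([.4765,-.165,.036]);R=tool(45);todo(cap+R[:,2]*-.08,R)
E
```

```text
time: 1.35
position: [0.5661, 0.2034, 0.292]
tool_rot: [-1.747, -2.611, 0.001]
ft_force: [0.7, 0.0, 0.0]
grip_width: 1.0
grip_force: 0.0
time: 2.35
position: [0.5426, -0.1561, 0.2927]
tool_rot: [2.468, 1.942, -0.002]
ft_force: [0.6, -0.1, 0.1]
grip_width: 0.998
grip_force: 0.0
at [ 0.5426 -0.1561  0.2927] j [-0.28  0.12  0.56  1.58 -0.06  1.47  0.05] F [ 0.6 -0.1  0.1] w 86.8 t 2.35
world d [-0.0533  0.0462 -0.2002] tool shift [ 0.0327 -0.0626  0.2001] turn [ -0.2 -44.9  -0.5]
```

```bash
python3 -m handwheel '[[0.087,0.0,-0.03,0,0,-9,0],[0.087,0,-0.03,0,0,-9,0],[0.087,0,0,0,0,-9,0],[0.087,0,0,0,0,-9,0],[0.087,0,0,0,0,-9,-0.5],[0.087,0,0,0,0,0,0]]'
python3 - <<'E'
from h import *
cap=np.array([.4765,-.165,.036]);R=tool(45);todo(cap+R[:,2]*-.08,R)
E
```

```text
time: 3.1
position: [0.4865, -0.1331, 0.2898]
tool_rot: [1.968, 1.594, -0.827]
ft_force: [-0.1, -0.5, 0.3]
grip_width: 0.999
grip_force: 0.0
at [ 0.4865 -0.1331  0.2898] j [-0.58  0.15  0.35  1.75  0.64  1.64 -0.52] F [-0.1 -0.5  0.3] w 86.9 t 3.1
world d [ 0.0028  0.0232 -0.1972] tool shift [0.1561 0.     0.1229] turn [0.1 0.1 1.1]
```

```bash
python3 -m handwheel '[[0.087,0.031,0,0.0246,0,0,1.1],[0.087,0.031,0,0.0246,0,0,0],[0.087,0.031,0,0.0246,0,0,0],[0.087,0.031,0,0.0246,0,0,0],[0.087,0.031,0,0.0246,0,0,0],[0.087,0,0,0,0,0,0],[0.087,0,0,0,0,0,0]]'
python3 - <<'E'
from h import *
cap=np.array([.4765,-.165,.036]);R=tool(45);todo(cap+R[:,2]*.019,R)
ci=ctrl.camera_info("wrist");im,d=ctrl.get_image("wrist");cv2.imwrite("pics/w1.png",im)
P=cloud(ci,d);m=(d>0)&(np.hypot(P[...,0]-.4765,P[...,1]+.165)<.03)&(P[...,2]>.02)&(P[...,2]<.09)
p=P[m];print(m.sum(),p.min(0),p.max(0))
t=p[(p[:,2]>.06)&(p[:,2]<.068)];print(len(t),t.min(0),t.max(0))
E
```

```text
time: 3.98
position: [0.4935, -0.1159, 0.0979]
tool_rot: [1.99, 1.56, -0.813]
ft_force: [0.5, -1.1, 0.6]
grip_width: 0.999
grip_force: 0.0
at [ 0.4935 -0.1159  0.0979] j [-0.57  0.39  0.33  1.89  0.58  1.33 -0.76] F [ 0.5 -1.1  0.6] w 86.9 t 3.98
world d [-0.02   -0.0622 -0.0753] tool shift [ 0.007  -0.0056  0.0993] turn [ 0.1 -0.1 -0.7]
4215 [ 0.45673329 -0.18062755  0.02000592] [ 0.49629433 -0.14268224  0.0751956 ]
1221 [ 0.45673329 -0.18062755  0.06000251] [ 0.49629433 -0.14334712  0.0679857 ]
```

View pics/w1.png

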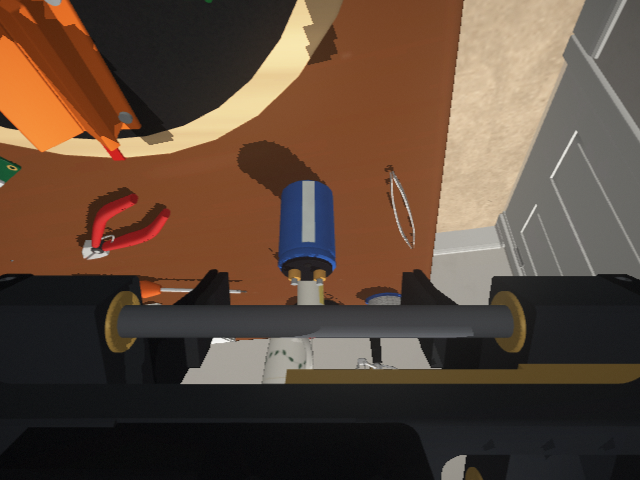

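The wrist view shows the capacitor at (308,225), nearly centred between the fingers at columns 215 and 415, and the depth agrees with the top view. I'll advance and grip.

```bash
python3 -m handwheel '[[0.087,0.007,-0.0056,0.01,0,0,-0.7],[0.087,0,0,0.022,0,0,0],[0.087,0,0,0.022,0,0,0],[0.087,0,0,0.022,0,0,0],[0.087,0,0,0.022,0,0,0],[0.087,0,0,0,0,0,0]]' 20
python3 - <<'E'
from h import *
cap=np.array([.4765,-.1645,.036]);R=tool(45);todo(cap+R[:,2]*.019,R)
E
```

```text
time: 4.78
position: [0.4709, -0.1777, 0.0213]
tool_rot: [1.982, 1.575, -0.825]
ft_force: [-0.4, -0.8, 0.6]
grip_width: 0.998
grip_force: 0.0
at [ 0.4709 -0.1777  0.0213] j [-0.5   0.47  0.36  2.    0.63  1.13 -0.78] F [-0.4 -0.8  0.6] w 86.8 t 4.78
world d [0.0025 0.0002 0.0012] tool shift [-0.0004  0.0024 -0.0014] turn [-0.1  0.1  0.1]
```

```bash
python3 -m handwheel '[[0.087,0,0.0024,-0.001,0,0,0],[0.06,0,0,0,0,0,0],[0.05,0,0,0,0,0,0],[0.045,0,0,0,0,0,0],[0.03,0,0,0,0,0,0],[0.03,0,0,0,0,0,0],[0.03,0,0,0,0,0,0],[0.03,0,0,0,0,0,0]]' 25
python3 - <<'E'
from h import *
cap=np.array([.4765,-.1645,.036]);R=tool(45);todo(cap+R[:,2]*.019,R)
E
```

```text
time: 5.78
position: [0.475, -0.1764, 0.0224]
tool_rot: [1.98, 1.576, -0.821]
ft_force: [-0.4, -0.3, 1.3]
grip_width: 0.455
grip_force: 25.0
at [ 0.475  -0.1764  0.0224] j [-0.5   0.47  0.36  1.99  0.62  1.13 -0.78] F [-0.4 -0.3  1.3] w 39.6 t 5.78
world d [-0.0015 -0.0012  0.0002] tool shift [-0.0011 -0.0012  0.0009] turn [0.1 0.  0.1]
```

```bash
python3 -m handwheel '[[0.03,-0.01,0,-0.01,0,0,0],[0.03,-0.03,0,-0.03,0,0,0],[0.03,-0.032,0,-0.032,0,0,0],[0.03,-0.032,0,-0.032,0,0,0],[0.03,-0.032,0,-0.032,0,0,0],[0.03,0,0,0,0,0,0]]'
python3 -m handwheel '[[0.03,0,0,0,0,10,0],[0.03,0,0,0,0,10,0],[0.03,0,0,0,0,10,0],[0.03,0,0,0,0,10,0],[0.03,0,0,0,0,10,0],[0.03,0,0,0,0,10,0],[0.03,0,0,0,0,10,0],[0.03,0,0,0,0,10,0],[0.03,0,0,0,0,10,0],[0.03,0,0,0,0,0,0]]'
python3 - <<'E'
from h import *
g=np.r_[C,.067]+u*.0755;R=tool(-45)
todo(g+R[:,2]*.019+[0,0,.06],R)
E
```

```text
time: 6.52
position: [0.4771, -0.1766, 0.2185]
tool_rot: [1.983, 1.573, -0.811]
ft_force: [0.3, -0.2, -1.6]
grip_width: 0.455
grip_force: 25.0
time: 7.78
position: [0.4729, -0.1789, 0.2106]
tool_rot: [-1.987, -1.564, -0.813]
ft_force: [0.3, 0.2, -0.7]
grip_width: 0.456
grip_force: 25.0
at [ 0.4729 -0.1789  0.2106] j [ 0.15  0.37  0.75  1.75 -0.82  1.71  0.83] F [ 0.3  0.2 -0.7] w 39.7 t 7.78
world d [-0.06   0.172 -0.097] tool shift [ 0.0395 -0.0971  0.1777] turn [-0.2  0.1 -0.6]
```

```bash
python3 -m handwheel '[[0.03,0.0079,-0.0194,0.0355,0,0,-0.6],[0.03,0.0079,-0.0194,0.0355,0,0,0],[0.03,0.0079,-0.0194,0.0355,0,0,0],[0.03,0.0079,-0.0194,0.0355,0,0,0],[0.03,0.0079,-0.0194,0.0355,0,0,0],[0.03,0,0,0,0,0,0],[0.03,0,0,0,0,0,0]]'
python3 - <<'E'
from h import *
g=np.r_[C,.067]+u*.0755;R=tool(-45)
todo(g+R[:,2]*.019+[0,0,.06],R)
ci=ctrl.camera_info("top");im,d=ctrl.get_image("top");cv2.imwrite("pics/t2.png",cv2.resize(im[160:310,180:380],(800,600),interpolation=cv2.INTER_CUBIC))
E
```

```text
time: 8.65
position: [0.4155, -0.0052, 0.1178]
tool_rot: [-1.972, -1.591, -0.825]
ft_force: [-0.5, -0.3, -0.1]
grip_width: 0.453
grip_force: 25.0
at [ 0.4155 -0.0052  0.1178] j [-0.07  0.12  0.67  2.19 -0.82  1.33  0.8 ] F [-0.5 -0.3 -0.1] w 39.4 t 8.65
world d [-0.0026 -0.0017 -0.0042] tool shift [-0.0045 -0.0022  0.0014] turn [-0.1  0.   0.9]
```

View pics/t2.png

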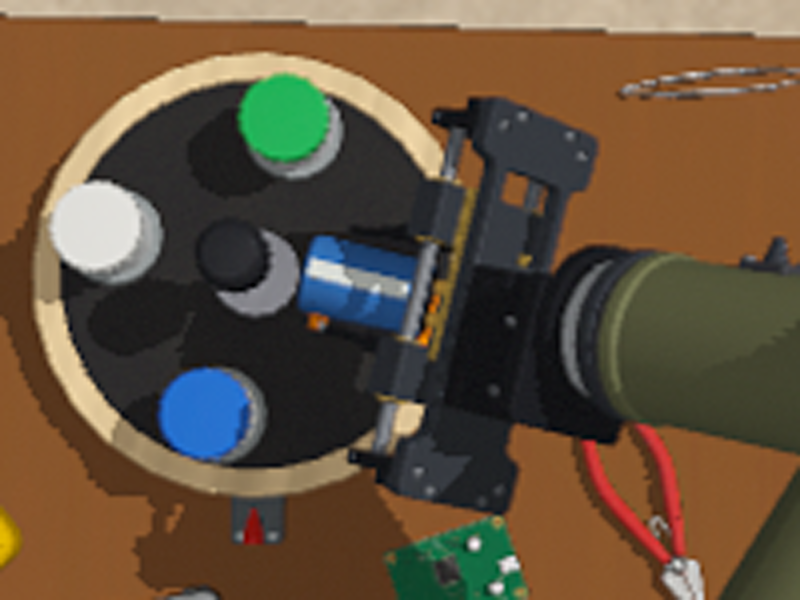

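The capacitor hangs over the cradle with its axis along it, terminals out to the right, foot at about (302,275) in the crop. Before lowering I'll measure its axis and foot from the depth.

```bash
cat >> h.py <<'E'
def capmeas(name="top",zlo=.1,zhi=.18):
    ci=ctrl.camera_info(name);im,d=ctrl.get_image(name);P=cloud(ci,d)
    hsv=cv2.cvtColor(im,cv2.COLOR_BGR2HSV)
    m=(d>0)&(P[...,2]>zlo)&(P[...,2]<zhi)&(np.abs((P[...,:2]-C)@u[:2]-.07)<.06)&(np.abs((P[...,:2]-C)@np.array([-u[1],u[0]]))<.03)
    b=m&(cv2.inRange(hsv,(100,120,40),(130,255,255))>0)
    p=P[b];r=(p[:,:2]-C)@u[:2];l=(p[:,:2]-C)@np.array([-u[1],u[0]])
    print("n",len(p),"r",np.percentile(r,[0,2,50,98,100]).round(4),"lat",np.percentile(l,[0,2,50,98,100]).round(4),"z",np.percentile(p[:,2],[2,50,98]).round(4))
    for a in np.arange(.02,.12,.01):
        k=(abs(r-a)<.005)
        if k.sum()>5:print(round(a,3),"ztop",np.percentile(p[k,2],97).round(4),"lat",l[k].min().round(4),l[k].max().round(4))
E
python3 - <<'E'
from h import *
capmeas()
g=np.r_[C,.067]+u*.0755;R=tool(-45);todo(g+R[:,2]*.019,R)
E
```

```text
n 378 r [0.0386 0.0396 0.0652 0.0911 0.0924] lat [-0.0166 -0.0159 -0.0025  0.0226  0.0241] z [0.1325 0.1451 0.1517]
0.04 ztop 0.1512 lat -0.0156 0.023
0.05 ztop 0.15 lat -0.0155 0.023
0.06 ztop 0.1497 lat -0.0163 0.0227
0.07 ztop 0.1504 lat -0.0166 0.0229
0.08 ztop 0.1519 lat -0.0163 0.0241
0.09 ztop 0.1575 lat -0.0165 0.0227
at [ 0.4158 -0.0063  0.1176] j [-0.07  0.12  0.68  2.19 -0.82  1.33  0.8 ] F [ 0.4 -0.7  0. ] w 38.8 t 8.75
world d [-0.0029 -0.0006 -0.064 ] tool shift [-0.0461 -0.0033  0.0444] turn [-0.   0.1  0.8]
```

```bash
python3 -m handwheel '[[0.03,-0.009,-0.003,0.008,0,0,0.8],[0.03,-0.01,0,0.01,0,0,0],[0.03,-0.01,0,0.01,0,0,0],[0.03,-0.007,0,0.007,0,0,0],[0.03,0,0,0,0,0,0],[0.03,0,0,0,0,0,0]]'
python3 - <<'E'
from h import *
capmeas(zlo=.07)
g=np.r_[C,.067]+u*.0755;R=tool(-45);todo(g+R[:,2]*.019,R)
E
```

```text
time: 9.5
position: [0.4117, -0.0057, 0.0665]
tool_rot: [-1.982, -1.571, -0.818]
ft_force: [-0.3, -0.2, -0.7]
grip_width: 0.455
grip_force: 25.0
n 336 r [0.0397 0.0412 0.0664 0.092  0.0933] lat [-0.0203 -0.0193 -0.0059  0.0187  0.02  ] z [0.0813 0.0943 0.101 ]
0.04 ztop 0.0985 lat -0.0186 0.0184
0.05 ztop 0.101 lat -0.0193 0.02
0.06 ztop 0.0994 lat -0.0203 0.0195
0.07 ztop 0.0988 lat -0.0195 0.0195
0.08 ztop 0.1001 lat -0.0196 0.0188
0.09 ztop 0.1062 lat -0.0202 0.0194
at [ 0.4119 -0.0058  0.0667] j [-0.05  0.24  0.67  2.22 -0.9   1.29  0.92] F [-0.5  0.2 -0.5] w 39.3 t 9.55
world d [ 0.001  -0.0012 -0.0132] tool shift [-0.01    0.0013  0.0086] turn [-0.1 -0.  -0.1]
```

```bash
python3 -m handwheel '[[0.03,-0.003,0.0005,0.003,0,0,0],[0.03,-0.003,0,0.003,0,0,0],[0.03,-0.0015,0,0.0015,0,0,0],[0.03,0,0,0,0,0,0],[0.03,0,0,0,0,0,0]]'
python3 -m handwheel '[[0.03,-0.0007,0,0.0007,0,0,0],[0.03,0,0,0,0,0,0]]'
python3 -m handwheel '[[0.03,-0.0007,0,0.0007,0,0,0],[0.03,0,0,0,0,0,0]]'
python3 - <<'E'
from h import *
capmeas(zlo=.06)
g=np.r_[C,.067]+u*.0755;R=tool(-45);todo(g+R[:,2]*.019,R)
E
```

```text
time: 10.18
position: [0.4123, -0.0056, 0.056]
tool_rot: [-1.982, -1.572, -0.819]
ft_force: [1.5, 1.2, 0.8]
grip_width: 0.451
grip_force: 25.0
time: 10.42
position: [0.4127, -0.0056, 0.0557]
tool_rot: [-1.982, -1.571, -0.821]
ft_force: [-0.3, -0.2, 5.1]
grip_width: 0.453
grip_force: 25.0
time: 10.68
position: [0.413, -0.0056, 0.0554]
tool_rot: [-1.981, -1.571, -0.822]
ft_force: [-0.3, -1.2, 8.7]
grip_width: 0.453
grip_force: 25.0
n 335 r [0.0393 0.0406 0.0664 0.0919 0.0932] lat [-0.0192 -0.0184 -0.0049  0.0201  0.0214] z [0.0717 0.083  0.0891]
0.04 ztop 0.0875 lat -0.0175 0.02
0.05 ztop 0.0887 lat -0.018 0.0204
0.06 ztop 0.0882 lat -0.0186 0.0209
0.07 ztop 0.0888 lat -0.019 0.0204
0.08 ztop 0.0887 lat -0.019 0.0214
0.09 ztop 0.0955 lat -0.0192 0.0202
at [ 0.4129 -0.0056  0.0553] j [-0.04  0.27  0.66  2.23 -0.92  1.29  0.95] F [-0.4 -1.   9. ] w 39.3 t 10.72
world d [-0.     -0.0013 -0.0018] tool shift [-0.0022  0.0003  0.0003] turn [-0.  -0.2 -0.1]
```

```bash
python3 -m handwheel '[[0.03,0.001,0,0,0,0,0],[0.03,0.0007,0,0.0007,0,0,0],[0.03,0,0,0,0,0,0]]'
python3 -m handwheel '[[0.03,0.0005,0,0.0006,0,0,0],[0.03,0,0,0,0,0,0]]'
```

```text
time: 11.1
position: [0.4131, -0.0055, 0.0553]
tool_rot: [-1.984, -1.572, -0.82]
ft_force: [-1.9, -4.0, 7.3]
grip_width: 0.458
grip_force: 25.0
time: 11.35
position: [0.4132, -0.0055, 0.0553]
tool_rot: [-1.985, -1.572, -0.82]
ft_force: [-3.5, -7.8, 9.7]
grip_width: 0.447
grip_force: 25.0
```

```bash
python3 -m handwheel '[[0.03,-0.0008,0,-0.0012,0,0,0],[0.045,0,0,0,0,0,0],[0.055,0,0,0,0,0,0],[0.07,0,0,0,0,0,0],[0.07,0,0,0,0,0,0],[0.07,0,0,0,0,0,0]]'
python3 -m handwheel '[[0.07,0,0,-0.01,0,0,0],[0.07,0,0,-0.03,0,0,0],[0.07,0,0,-0.05,0,0,0],[0.07,0,0,-0.05,0,0,0],[0.07,0,0,-0.03,0,0,0],[0.07,0,0,0,0,0,0]]'
python3 - <<'E'
from h import *
capmeas(zlo=.06,zhi=.1)
R=tool(0);todo(np.r_[C,.126]+[0,0,.08-.019],R)
im,d=ctrl.get_image("top");cv2.imwrite("pics/t3.png",cv2.resize(im[160:310,180:380],(800,600),interpolation=cv2.INTER_CUBIC))
E
```

```text
time: 12.1
position: [0.4122, -0.0046, 0.0547]
tool_rot: [-1.982, -1.571, -0.818]
ft_force: [-0.2, -0.6, 0.7]
grip_width: 0.787
grip_force: 0.0
time: 12.85
position: [0.3859, -0.1244, 0.1764]
tool_rot: [-1.987, -1.572, -0.821]
ft_force: [-0.8, -0.7, -1.0]
grip_width: 0.805
grip_force: 0.0
n 404 r [0.039  0.0407 0.0719 0.1005 0.1018] lat [-0.0179 -0.0175 -0.004   0.02    0.0214] z [0.072  0.0834 0.089 ]
0.04 ztop 0.0876 lat -0.0175 0.0199
0.05 ztop 0.0887 lat -0.0179 0.0205
0.06 ztop 0.0898 lat -0.0178 0.0206
0.07 ztop 0.0875 lat -0.0179 0.0213
0.08 ztop 0.0871 lat -0.0177 0.0214
0.09 ztop 0.0888 lat -0.0178 0.0202
0.1 ztop 0.0885 lat -0.0175 0.0203
at [ 0.3855 -0.1226  0.1753] j [ 0.08  0.17  0.79  2.02 -0.71  1.58  0.87] F [-0.4  0.4 -0.1] w 69.9 t 12.9
world d [0.0415 0.1761 0.0117] tool shift [0.1363 0.0002 0.1195] turn [ -0.1 -45.   -0.1]
```

View pics/t3.png

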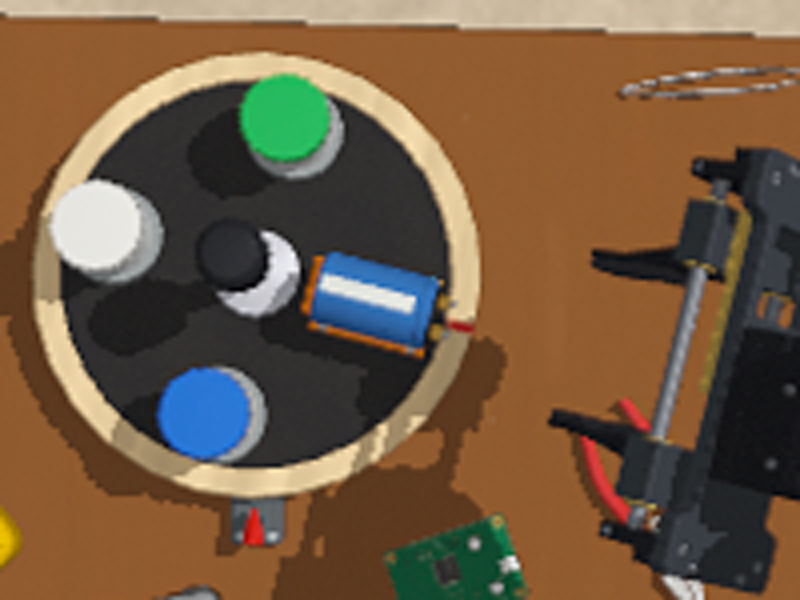

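The capacitor lies in the cradle against the stop with its terminals outward, at about (440,315) in the crop; the knob top is at (233,255). Now the knob.

```bash
python3 -m handwheel '[[0.07,0.025,0,-0.025,0,0,0],[0.07,0,0,0,0,-9,0],[0.07,0,0,0,0,-9,0],[0.07,0,0,0,0,-9,0],[0.07,0,0,0,0,-9,0],[0.07,0,0,0,0,-9,0],[0.07,0,0,0,0,0,0]]'
python3 - <<'E'
from h import *
R=tool(0);todo(np.r_[C,.126]+[0,0,.08-.019],R)
E
```

```text
time: 13.82
position: [0.3854, -0.118, 0.2093]
tool_rot: [-2.449, -1.962, 0.005]
ft_force: [0.2, -0.4, -0.2]
grip_width: 0.803
grip_force: 0.0
at [ 0.3854 -0.118   0.2093] j [-0.16 -0.23  0.34  2.04  0.08  1.33 -0.07] F [ 0.2 -0.4 -0.2] w 69.9 t 13.82
world d [ 0.0416  0.1715 -0.0223] tool shift [0.1764 0.0034 0.0222] turn [-0.3  0.   0.5]
```

```bash
python3 -m handwheel '[[0.07,0.044,0.001,0,0,0,0.5],[0.07,0.044,0.001,0,0,0,0],[0.07,0.044,0.001,0,0,0,0],[0.07,0.044,0,0,0,0,0],[0.07,0,0,0,0,0,0],[0.07,0,0,0,0,0,0]]'
python3 - <<'E'
from h import *
R=tool(0);todo(np.r_[.427,.053,.126-.019],R)
s=ctrl.get_state();ci=ctrl.camera_info("wrist");im,d=ctrl.get_image("wrist");P=cloud(ci,d)
m=(d>0)&(np.hypot(P[...,0]-.427,P[...,1]-.053)<.04)&(P[...,2]>.1)&(P[...,2]<.15)
p=P[m];print(len(p),p.min(0),p.max(0));Tp=(p-s["position"])@Ro.from_rotvec(s["tool_rot"]).as_matrix();print("tool frame",Tp.min(0),Tp.max(0))
E
```

```text
time: 14.58
position: [0.4289, 0.0471, 0.2094]
tool_rot: [-2.467, -1.938, 0.006]
ft_force: [-0.4, -0.8, 0.9]
grip_width: 0.802
grip_force: 0.0
at [0.4289 0.0471 0.2094] j [-0.3  -0.14  0.12  1.98  0.02  1.31 -0.43] F [-0.4 -0.8  0.9] w 69.8 t 14.57
world d [-0.0019  0.0059 -0.1024] tool shift [ 0.0053 -0.0027  0.1024] turn [-0.3  0.  -0.6]
2323 [0.40869826 0.03678182 0.11345321] [0.44621624 0.07447333 0.14837024]
tool frame [-0.0115349  -0.02159985  0.06107412] [0.0268094  0.01544612 0.09590715]
```

```bash
python3 -m handwheel '[[0.07,0.007,-0.003,0.01,0,0,-0.6],[0.07,0,0,0.03,0,0,0],[0.07,0,0,0.03,0,0,0],[0.07,0,0,0.02,0,0,0],[0.07,0,0,0.012,0,0,0],[0.07,0,0,0,0,0,0],[0.07,0,0,0,0,0,0]]'
python3 - <<'E'
from h import *
R=tool(0);todo(np.r_[.4272,.0545,.126-.019],R)
E
```

```text
time: 15.5
position: [0.4285, 0.0562, 0.109]
tool_rot: [-2.458, -1.954, 0.001]
ft_force: [1.3, 0.0, 0.2]
grip_width: 0.802
grip_force: 0.0
at [0.4285 0.0562 0.109 ] j [-0.31 -0.05  0.12  2.11  0.01  1.09 -0.42] F [1.3 0.  0.2] w 69.8 t 15.5
world d [-0.0013 -0.0017 -0.002 ] tool shift [-0.002  -0.0008  0.002 ] turn [-0.1 -0.   0.1]
```

```bash
python3 -m handwheel '[[0.06,-0.0015,-0.0008,0.002,0,0,0],[0.05,0,0,0,0,0,0],[0.045,0,0,0,0,0,0],[0.04,0,0,0,0,0,0],[0.035,0,0,0,0,0,0],[0.02,0,0,0,0,0,0],[0.02,0,0,0,0,0,0]]' 25
python3 -m handwheel '[[0.02,0,0,0,0,0,4],[0.02,0,0,0,0,0,8],[0.02,0,0,0,0,0,8],[0.02,0,0,0,0,0,8],[0.02,0,0,0,0,0,8],[0.02,0,0,0,0,0,4],[0.02,0,0,0,0,0,0]]'
python3 - <<'E'
from h import *
todo(np.r_[.4272,.0545,.126-.019],tool(0))
E
```

```text
time: 16.38
position: [0.4273, 0.0548, 0.1064]
tool_rot: [-2.458, -1.954, 0.002]
ft_force: [1.5, 0.2, -0.8]
grip_width: 0.4
grip_force: 25.0
time: 17.25
position: [0.4271, 0.0549, 0.1064]
tool_rot: [-2.977, -0.997, 0.003]
ft_force: [2.3, -0.7, -0.7]
grip_width: 0.393
grip_force: 25.0
at [0.4271 0.0549 0.1064] j [-0.29 -0.05  0.1   2.11  0.    1.08 -1.12] F [ 2.3 -0.7 -0.7] w 34.2 t 17.25
world d [ 0.0001 -0.0004  0.0006] tool shift [-0.0002  0.0004 -0.0006] turn [ -0.1   0.  -39.9]
```

```bash
python3 -m handwheel '[[0.02,0,0,0,0,0,8],[0.02,0,0,0,0,0,8],[0.02,0,0,0,0,0,8],[0.02,0,0,0,0,0,6],[0.02,0,0,0,0,0,3],[0.02,0,0,0,0,0,0],[0.02,0,0,0,0,0,0]]'
python3 - <<'E'
from h import *
todo(np.r_[.4272,.0545,.126-.019],tool(0))
im,d=ctrl.get_image("top");cv2.imwrite("pics/t4r.png",im);cv2.imwrite("pics/t4.png",cv2.resize(im[180:310,160:330],(784,600),interpolation=cv2.INTER_CUBIC))
im,d=ctrl.get_image("scene");cv2.imwrite("pics/s4r.png",im);cv2.imwrite("pics/s4.png",cv2.resize(im[220:350,200:370],(784,600),interpolation=cv2.INTER_CUBIC))
E
```

```text
time: 18.12
position: [0.427, 0.0551, 0.1064]
tool_rot: [-3.138, -0.111, 0.004]
ft_force: [2.0, 0.5, -1.8]
grip_width: 0.396
grip_force: 25.0
at [0.427  0.0551 0.1064] j [-0.27 -0.05  0.08  2.11  0.    1.08 -1.69] F [ 2.   0.5 -1.8] w 34.4 t 18.12
world d [ 0.0002 -0.0006  0.0006] tool shift [ 0.0002  0.0006 -0.0006] turn [ -0.2   0.1 -72.8]
```

View pics/t4.png

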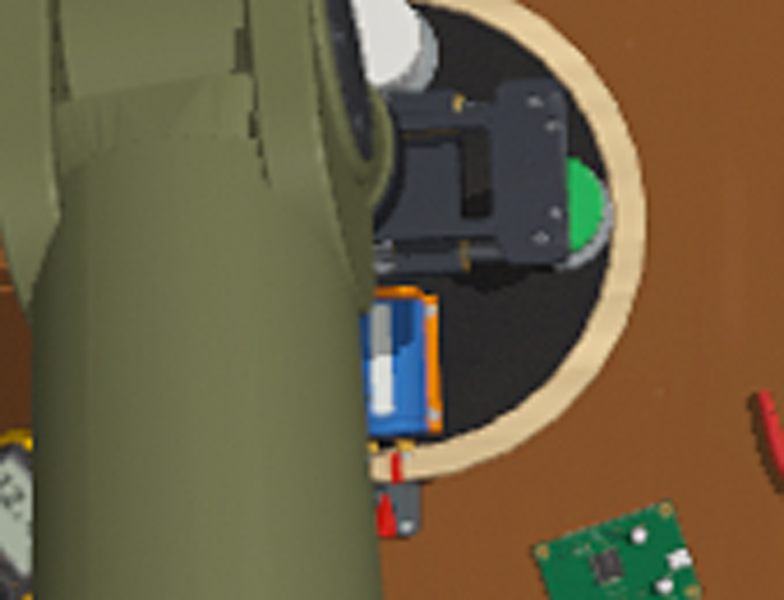

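View pics/s4.png

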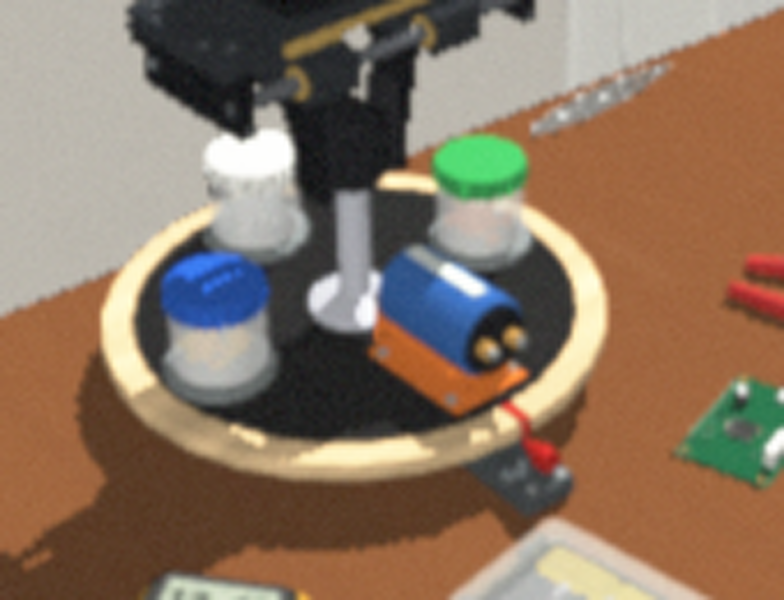

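Both views show the index line nearly at the pointer: in the top crop the line is at (397,467) and the cone at (387,515). A few degrees remain, which I'll compute.

```bash
cat >> h.py <<'E'
def idx(im,ci,box):
    for b0,z,n in((box[0],.033,"index"),(box[1],.028,"ptr")):
        k=mask(im,(0,130,90),(6,255,255),b0)|mask(im,(174,130,90),(180,255,255),b0)
        uv=np.argwhere(k)[:,::-1]; w=ray(ci,uv.mean(0),z); c=np.array([.4271,.0545]); e=w[:2]-c
        print(n,len(uv),uv.mean(0).round(2),uv.min(0),uv.max(0),w.round(4),"r",np.hypot(*e).round(4),"ang",np.degrees(np.arctan2(e[1],e[0]))%360)
E
python3 - <<'E'
from h import *
im=cv2.imread("pics/t4r.png");idx(im,ctrl.camera_info("top"),((238,274,256,285),(238,285,256,298)))
im=cv2.imread("pics/s4r.png");idx(im,ctrl.camera_info("scene"),((304,303,316,314),(310,314,324,326)))
E
```

```text
index 14 [245.5 281. ] [245 278] [246 284] [0.3102 0.0468 0.033 ] r 0.1171 ang 183.77063554735716
ptr 30 [243.37 291.87] [242 287] [245 296] [0.2859 0.0514 0.028 ] r 0.1413 ang 181.26406668155397
index 15 [311.87 309.87] [309 307] [314 313] [0.3066 0.0452 0.033 ] r 0.1208 ang 184.40858742707516
ptr 47 [316.79 317.74] [313 314] [321 322] [0.2842 0.0497 0.028 ] r 0.1429 ang 181.90556089073115
```

```bash
python3 -m handwheel '[[0.02,0,0,0,0,0,2.6],[0.02,0,0,0,0,0,0],[0.02,0,0,0,0,0,0]]'
python3 - <<'E'
from h import *
todo(np.r_[.4272,.0545,.126-.019],tool(0))
im,_=ctrl.get_image("top");idx(im,ctrl.camera_info("top"),((238,274,256,285),(238,285,256,298)))
im,_=ctrl.get_image("scene");cv2.imwrite("pics/s5.png",cv2.resize(im[220:350,200:370],(784,600),interpolation=cv2.INTER_CUBIC))
idx(im,ctrl.camera_info("scene"),((304,303,316,314),(310,314,324,326)))
E
```

```text
time: 18.6
position: [0.427, 0.0551, 0.1064]
tool_rot: [-3.14, -0.04, 0.004]
ft_force: [3.8, 1.0, -1.2]
grip_width: 0.397
grip_force: 25.0
at [0.427  0.0551 0.1064] j [-0.27 -0.05  0.08  2.11  0.    1.08 -1.74] F [ 3.8  1.  -1.2] w 34.5 t 18.6
world d [ 0.0002 -0.0006  0.0006] tool shift [ 0.0002  0.0006 -0.0006] turn [ -0.2   0.1 -75.4]
index 16 [242.69 281.12] [242 278] [244 284] [0.3098 0.053  0.033 ] r 0.1173 ang 180.72246737890566
ptr 31 [243.39 292.  ] [242 287] [245 296] [0.2856 0.0513 0.028 ] r 0.1415 ang 181.28363666217228
index 11 [310.09 310.73] [308 308] [312 313] [0.3067 0.05   0.033 ] r 0.1205 ang 182.12880456943358
ptr 49 [316.49 317.63] [311 314] [321 322] [0.2849 0.05   0.028 ] r 0.1423 ang 181.81134882191287
```

View pics/s5.png

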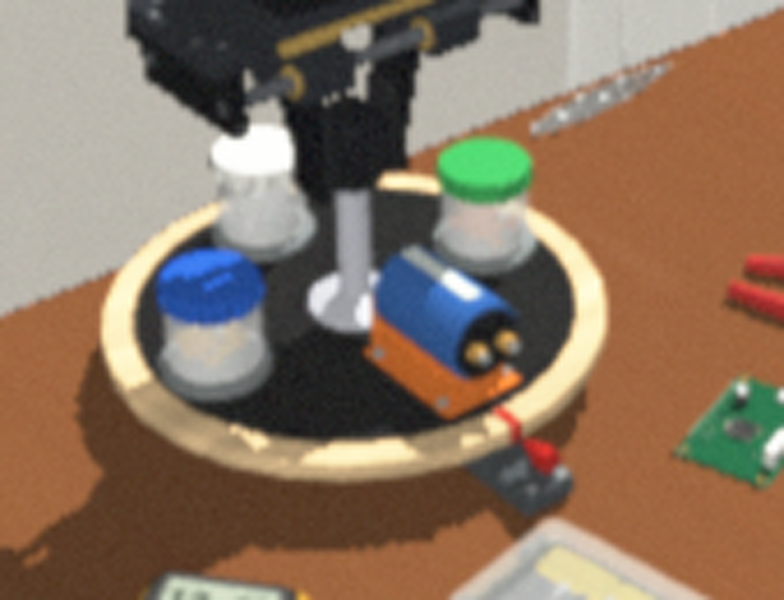

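The index line at (508,425) now meets the cone tip at (528,442), within about half a degree. The capacitor lies in the cradle with its terminals outward, and the gripper holds the knob at 25 N.

```bash
python3 -c "
from bench import ctrl
print(ctrl.close_job())"
```

```text
the job is handed in; nothing more can be done
None
```

The capacitor lies in the orange cradle with its terminals outward, the red index line is within about half a degree of the pointer, and the gripper still holds the knob. The job is handed in at about 19 s, with no verdict returned.

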